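Set the skiving depth three clicks and lock it

ROBOT

A 6-joint arm with a two-finger parallel gripper is mounted at the origin on the work surface. World frame = base frame: x ahead of the robot, y to its left, z up, the work surface at z = 0. Lengths are in m, angles in rad, forces in N, time in s.
With the tool pointing down it reaches from about 0.275 to 0.975 m from the base axis. Payload 8.4 kg.
Tool frame: the origin (TCP) lies midway between the tips of the shut fingers; the grasp point (between the pads) lies 19 mm behind it; z points along the fingers, y is the line along which they close (so a half turn about z gives the same grasp; the last joint's range is limited). The gripper opens to 92 mm and grips with 3 to 60 N. Pads are 20 mm wide; open, the fingers measure 128 mm over their backs; the gripper's body (75 mm by 189 mm) begins 69 mm behind the grasp point.
Start: joints at [1.242, 0.353, 1.633, -0, 1.155, -0.002], TCP at [0.201, 0.592, 0.215] pointing down, gripper open.
Joint ranges: [-2.63, 2.63], [-0.92, 2.1], [0.06, 2.66], [-1.3, 4.44], [0, 2.69], [-3.02, 3.02]. Speed limits (rad/s): [2.22, 2.22, 2.79, 3.14, 3.14, 3.14].

INTERFACE

Orientations are given as a unit quaternion [x, y, z, w].
In Python, from station import r gives the robot as it stands.
- The arm moves only by the tool send_rows, never from a script. Its argument "motion" is a list of rows, each a list of 3 entries, a list of its own where there are three numbers: the shift along the tool's x, y, z as a fraction of full scale, then the turn about the tool's z as a fraction of full scale, then the closure, from 0 (fully open) to 1 (shut). A call has 1 to 8 rows; each row is the pose to reach, as a shift and turn from the pose commanded when the call began, along the tool's axes at that moment; what a row does not reach only later rows make up. Full scale, the value 1, is 500 mm for a shift and 90 degrees for a turn. A row lasts 1/10 s, in which the tool goes at most 50 mm and 8.59 degrees, less where a joint would pass 70% of its speed; a pose out of reach is approached as far as the arm can. A call with a number of a shift or a turn outside -1 to 1 is refused whole. A call with a gripper value outside its range is refused whole. The fingers move at their own pace and stop on an object; "force" is the grip in N (left out, the last holds). Time passes only in rows, so rows that repeat a pose let the fingers close. It gives the time, the measured TCP pose, the force, the opening and the grip force at its end, in the units of the state.
- r.get_state(): the state, without advancing time (a new reading comes with each control period).
- r.grab_frame(name): name is "scene" or "top"; returns the picture (384x512x3 uint8, red, green, blue); there is no depth.
- r.camera_params(name): a dict with "K" (3x3 intrinsics, pixels), "pose" (4x4, takes a point from camera to world coordinates). Camera axes: x right, y up, looking along -z (the intrinsics and any distortion apply to the point x, -y, -z); pixel columns grow to the right and rows downward; lengths in m; the calibration is good to about 2 mm. A picture is of the moment at which its call begins. camera_params takes no time and is no camera call.
- r.job_done(): hands the job in; it is judged then, once.
The state is a dict: "t": time; "joint_pos": joint angles; "qvel": joint speeds; "effort": joint torques, N m; "tcp_pos": TCP position; "ee_rot": TCP orientation; "force": force on the tool from outside, world axes, zero at the start; "moment": the same for the moment, N m; "width": finger opening in m; "finger_force": force on a finger pad.
Only numpy, scipy, OpenCV 4.12 (cv2) and the standard library are available. Lean on these libraries where they do the work, as an engineer would, in place of code of your own. Each camera call takes 0.05 s, during which the arm holds its last target. There are 200 camera calls.

TASK

Without grasping anything, push the T-handled depth lever on the skiving machine's deck away from its home end, towards the white head, feeling the clicks, and stop in the third click stop without ever going past it. Then, with the lever left there, press the round lock button on the deck fully down and let it come up again. Only push with the fingertips or outside of the fingers: do not pinch the handle, do not press the lock before the lever is in the third stop, and leave the other things where they are.

Things in the scene. Friction and masses are not known exactly. Their poses are not given: they have to be found in the camera images.
- machine: Bench skiving machine, fixed: a grey deck 220 mm (x) by 440 mm (y), its top 50 mm above the table; white head (top at 155 mm, black dial to 171 mm) on its +y end. Origin at table level: deck from x -110 to +110 and y -200 to +240 mm of it, head beyond y +134 mm. y axis: along the lever's slot, from the home end towards the head; z up.
- lever (a joint): Depth lever's travel in m: 0 at the home end, growing towards the head, to 0.108. Starts in the click-free first 20 mm (slides at about 1 N). Ridge crests at 0.030, 0.050, 0.070, 0.090, about 8 to 12 N to climb; 2 mm past each it snaps forward by itself into a notch: centres 0.040 (first), 0.060 (second), 0.080 (third), 0.100 (fourth). It comes to rest within 3 mm of a notch centre.
- lever_bar (a point): Centre of the lever's black T-handle crossbar, 93 mm above the table: 96 mm long across the slot (machine x), 16 mm thick along it (machine y), 26 mm high (80 to 106 mm above the table). Under it: a 10 mm stem, a 26 mm square carriage up to 63 mm above the table and, 32 mm to machine +x, a 12 mm spring plunger. Axes parallel to the machine's; moves along machine y only.
- lever_third (a point): Fixed point where the centre of the crossbar is when the lever lies in the third notch (joint value 0.080).
- lock (a joint): Lock button: 0 released, 0.006 m when fully pressed; a spring that needs about 5 N to go fully down brings it back.
- lock_top (a point): Centre of the top of the lock button, a black round push button 30 mm across in a dark housing on the deck, between the lever's slot and the head (machine x -20 mm, y +45 mm). It is pressed straight down.
- spool: Bystander, to be left alone: the small thread spool, 34 mm across and 40 mm tall, standing on the deck behind the lever.
- die: Bystander, to be left alone: a steel ring-shaped punch die, 40 mm across and 32 mm tall, standing on the deck behind the button.
- weight: Bystander, to be left alone: a dark steel pattern weight, 50 x 75 x 32 mm with a brass stud, lying behind the machine.
- paint_jar: Bystander, to be left alone: a jar 52 mm across and 70 mm tall behind the machine.
- awl: Bystander, to be left alone: an awl about 160 mm long, lying in front of the machine.
- brush: Bystander, to be left alone: a brush about 170 mm long, lying in front of the machine.
- tape: Bystander, to be left alone: a roll of tape 84 mm across, 24 mm tall, beside the machine's head end.
- mallet: Bystander, to be left alone: a hammer about 220 mm long, lying off the machine's home end.

How it is judged:
By the outcome, as a careful person would: the job done as asked, in the order asked, and still so for the second after the job is handed in, with the robot touching nothing.
It also fails if it takes over 51 s, if anything falls off the work surface, if the arm or the gripper's body presses on something with over 40 N, if the wrist force passes 120 N, or if a joint passes its speed limit or range.

## Working session

There is one attempt and no reset: what is moved stays moved. The work goes in short steps, Python scripts to look and compute and a tool call to move; the robot and the scene stay as the last step left them, time stands still between calls to the robot, and variables do not carry over. Pictures are saved under pics/ and viewed, at most 10 in all, crops included, and the job is handed in when it is done.

Besides the shell and the picture viewer there is one more tool, called after "Emit:" as a command line: name --argument value ..., lists and objects as JSON in quotes. send_rows: Moves the arm, as the interface text tells. Shift numbers are shares of 500 mm and turn numbers shares of 90 degrees, none past 1 either way. Its arguments: {"type":"object","properties":{"motion":{"type":"array","items":{"type":"array"}},"force":{"type":"number"}},"required":["motion"]}

```bash
mkdir -p pics; ls
python3 - <<'E'
from station import r
import cv2
s=r.get_state();print(s)
for n in("scene","top"):
    im=r.grab_frame(n);cv2.imwrite(f"pics/{n}0.png",im[:,:,::-1]);c=r.camera_params(n);print(n,c)
E
```

```text
pics
{'t': 0.0, 'joint_pos': array([ 1.24159738e+00,  3.53621184e-01,  1.63412097e+00,  3.20061913e-05,
        1.15515891e+00, -2.44015334e-03]), 'qvel': array([ 3.04408049e-04, -4.46530068e-04,  1.87817286e-03, -2.94126325e-04,
        2.90625388e-06, -2.15275756e-04]), 'effort': array([ 8.58086150e-04, -5.93831027e+01, -3.34217298e+01,  6.97363028e-02,
        2.34043499e-02, -1.65113302e-04]), 'tcp_pos': array([0.20046983, 0.59147622, 0.21388615]), 'ee_rot': array([ 1.62659872e-01,  9.86681984e-01, -6.42814148e-04, -1.22418866e-04]), 'force': array([0.36938223, 0.46520477, 0.12386609]), 'moment': array([-0.03439722, -0.00684781,  0.00050321]), 'finger_force': 0.0, 'width': 0.09193790127520755}
scene {'K': array([[366.12527658,   0.        , 260.67683308],
       [  0.        , 366.12527658, 186.6030995 ],
       [  0.        ,   0.        ,   1.        ]]), 'pose': array([[ 0.66097725, -0.41357066,  0.62615365,  1.17419872],
       [ 0.75005463,  0.38964301, -0.53441217, -0.41335586],
       [-0.0229592 ,  0.82288373,  0.56774575,  0.59840379],
       [ 0.        ,  0.        ,  0.        ,  1.        ]])}
top {'K': array([[447.78990291,   0.        , 251.56260673],
       [  0.        , 447.78990291, 186.82974704],
       [  0.        ,   0.        ,   1.        ]]), 'pose': array([[-0.01057953,  0.99192432, -0.12638913,  0.45145148],
       [-0.99979728, -0.00832768,  0.01833188,  0.07456132],
       [ 0.01713131,  0.12655745,  0.99181134,  1.2236978 ],
       [ 0.        ,  0.        ,  0.        ,  1.        ]])}
```

View pics/scene0.png

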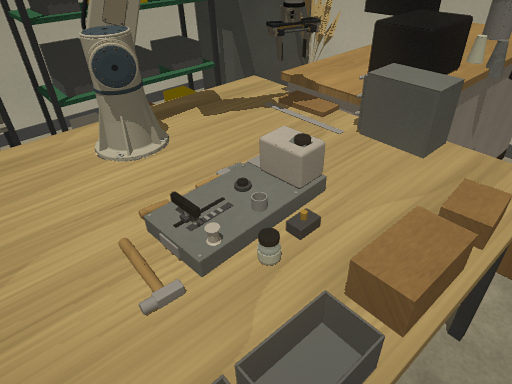

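View pics/top0.png

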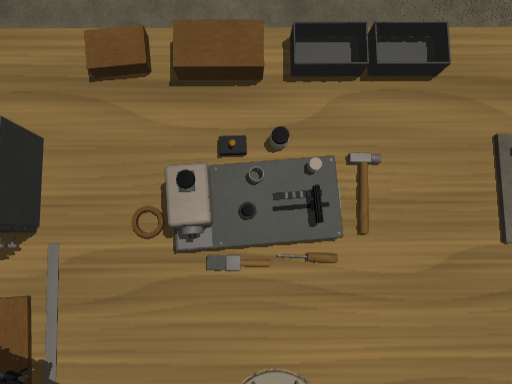

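The top view shows the machine with its slot along the image rows. The head is at about (188,195), the lever bar at (317,203), the button at (248,211), the spool at (315,165) and the die at (256,175). Next I'll take a closer crop and measure.

```bash
cat > h.py <<'E'
import numpy as np,cv2
from station import r
def ray(n,uv,z):
    c=r.camera_params(n);K,P=c["K"],c["pose"]
    d=np.linalg.inv(K)@[uv[0],uv[1],1];d=P[:3,:3]@(d*[1,-1,-1]);o=P[:3,3]
    return o+d*(z-o[2])/d[2]
E
python3 - <<'E'
from h import *
im=cv2.imread("pics/top0.png")
cv2.imwrite("pics/crop0.png",cv2.resize(im[130:260,160:350],None,fx=4,fy=4,interpolation=cv2.INTER_CUBIC))
g=im.max(2)
m=(g<45).astype(np.uint8);m[:150]=0;m[250:]=0;m[:,:215]=0;m[:,345:]=0
n,l,st,ce=cv2.connectedComponentsWithStats(m)
for i in range(1,n):
    if st[i][4]>15: print(st[i],ce[i],cv2.minAreaRect(np.argwhere(l==i)[:,::-1].astype(np.float32)))
hsv=cv2.cvtColor(im,cv2.COLOR_BGR2HSV)
m=((hsv[...,1]<60)&(g>50)).astype(np.uint8)*255;m=cv2.morphologyEx(m,cv2.MORPH_CLOSE,np.ones((5,5)));m=cv2.morphologyEx(m,cv2.MORPH_OPEN,np.ones((5,5)))
cs=[c for c in cv2.findContours(m,0,1)[0] if cv2.pointPolygonTest(c,(280,225),False)>0]
b=cv2.boxPoints(cv2.minAreaRect(cs[0]));print(b)
for p in b: print(p,ray("top",p,.05))
E
```

```text
[219 150  27   6 119] [230.25210084 152.77310924] ((232.0, 152.5), (5.0, 26.0), 90.0)
[304 164  10  11  47] [306.87234043 170.19148936] ((306.9384765625, 170.49232482910156), (11.401754379272461, 6.490228652954102), 52.12501525878906)
[252 168  10  11  42] [258.         172.23809524] ((257.7699279785156, 171.95135498046875), (10.724218368530273, 6.114686012268066), 48.8140754699707)
[245 174  13  11  50] [249.82 180.26] ((250.42413330078125, 180.21034240722656), (13.53641414642334, 6.062320709228516), 41.633541107177734)
[273 185  56  42 697] [309.84505022 206.12338594] ((303.00537109375, 211.27218627929688), (35.460182189941406, 51.95071792602539), 62.3005256652832)
[238 203  16  17 193] [245.60103627 211.16062176] ((245.5, 211.0), (16.0, 15.0), 90.0)
[[163.21617 165.70271]
 [335.91092 151.88713]
 [342.76306 237.53896]
 [170.06833 251.35454]]
[163.21617 165.70271] [0.65941444 0.28638454 0.05      ]
[335.91092 151.88713] [ 0.69345588 -0.17405049  0.05      ]
[342.76306 237.53896] [ 0.46538811 -0.18415744  0.05      ]
[170.06833 251.35454] [0.4345174  0.26550039 0.05      ]
```

View pics/crop0.png

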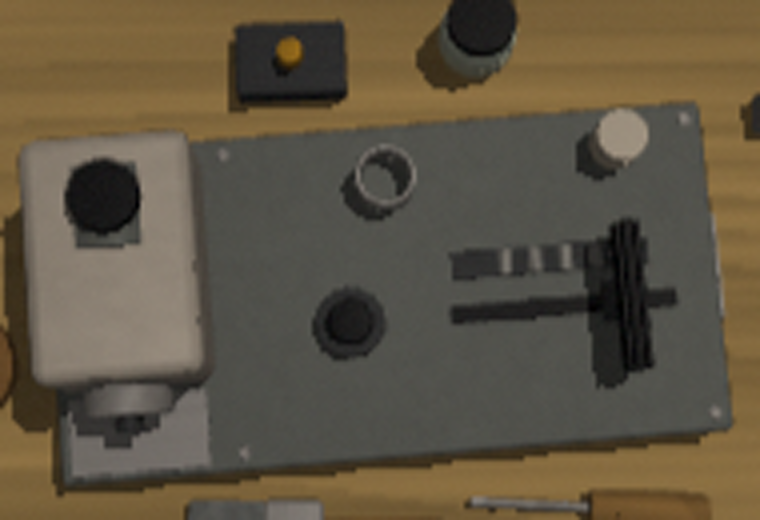

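The crop shows the bar running from (624,220) to (643,370), the slot from (452,316) to (675,297), the button top at (349,318), and the deck's home corners at (697,104) and (730,428).

Run:
```python
from h import *
q=lambda u,v,z:ray("top",(u/4+160-.4,v/4+130-.4),z)
s1,s2=q(452,316,.05),q(675,297,.05);print("slot",s1,s2)
a=np.array([q(624,220,.106),q(643,370,.106)]);print("bar",a,a.mean(0),np.linalg.norm(a[0]-a[1]))
c1,c2=q(697,104,.05),q(730,428,.05);print("home corners",c1,c2,np.linalg.norm(c1-c2))
k1,k2=q(223,155,.05),q(684,118,.05);k3,k4=q(245,453,.05),q(715,411,.05)
for v in(s1-s2,k1-k2,k3-k4,c1-c2,c2-c1,a[0]-a[1]):print("yaw",np.degrees(np.arctan2(-v[0],v[1])),np.degrees(np.arctan2(v[1],v[0])))
yaw=np.arctan2(-(k1-k2+k3-k4)[0],(k1-k2+k3-k4)[1]);R=np.array([[np.cos(yaw),-np.sin(yaw)],[np.sin(yaw),np.cos(yaw)]])
o=(c1+c2)[:2]/2-R@[0,-.2]
print("yaw",np.degrees(yaw),"origin",o)
f=lambda p:(R.T@(p[:2]-o)).round(4)
print("slot",f(s1),f(s2),"bar",f(a.mean(0)),"corners",f(c1),f(c2))
for z in(.06,.07,.08):print(z,"button",f(q(349,318,z)))
print("die",f(q(385,176,.082)),"spool",f(q(621,136,.09)))
print("lock nominal",o+R@[-.02,.045])
# scene button / bar
im=cv2.imread("pics/scene0.png");cv2.imwrite("pics/crop1.png",cv2.resize(im[150:270,130:330],None,fx=4,fy=4,interpolation=cv2.INTER_CUBIC))
```

```text
slot [ 0.54286946 -0.0018263   0.05      ] [ 0.55406155 -0.14922257  0.05      ]
bar [[ 0.59819956 -0.1078369   0.106     ]
 [ 0.50361961 -0.11701898  0.106     ]] [ 0.55090958 -0.11242794  0.106     ] 0.09502461719660589
home corners [ 0.68338374 -0.16816963  0.05      ] [ 0.46784512 -0.18250642  0.05      ] 0.21601490080777647
yaw 4.342249563143739 94.34224956314374
yaw 4.219082911824369 94.21908291182437
yaw 4.472365586730357 94.47236558673036
yaw -86.19451255239801 3.8054874476019975
yaw 93.805487447602 -176.194512552398
yaw -84.45494272649292 5.545057273507095
yaw 4.345688131508478 origin [0.56045966 0.02408698]
slot [-0.0195 -0.0245] [-0.0195 -0.1723] bar [-0.0199 -0.1354] corners [ 0.108 -0.201] [-0.108 -0.199]
0.06 button [-0.0158  0.0432]
0.07 button [-0.0166  0.0433]
0.08 button [-0.0174  0.0434]
die [0.072  0.0125] spool [ 0.084  -0.1409]
lock nominal [0.53710733 0.06744213]
```

View pics/crop1.png

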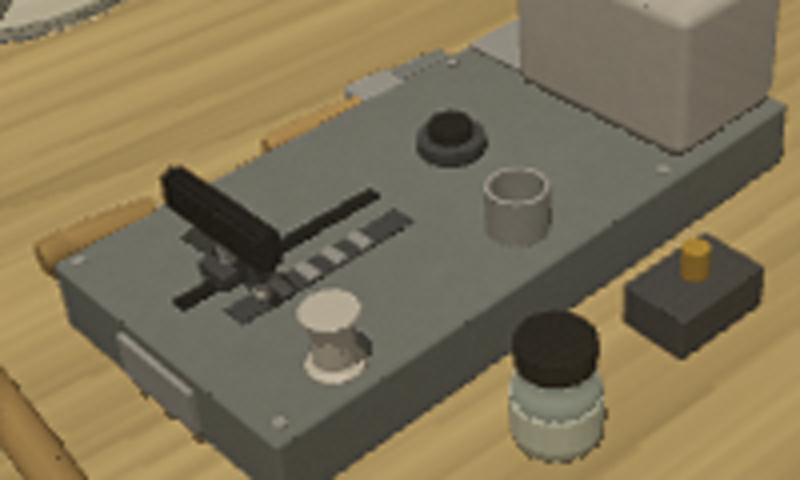

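The scene view agrees with the layout: the bar is over the slot's home part, the button is clear, and the spool and die are at machine +x. The machine yaw is about 4.35° and the slot is at x = -19.5 mm, which fits the given sizes. Now I'll approach behind the lever.

Emit:
send_rows --motion '[[[-0.574,-0.59,0],0.744,1],[[-0.574,-0.59,0],0.744,1],[[-0.574,-0.59,0],0.744,1],[[-0.574,-0.59,0],0.744,1],[[-0.574,-0.59,0],0.744,1],[[-0.574,-0.59,0],0.744,1],[[-0.574,-0.59,0],0.744,1],[[-0.574,-0.59,0],0.744,1]]'

```text
t: 0.9
tcp_pos: [0.373, 0.229, 0.2146]
ee_rot: [0.682, 0.731, 0.0, 0.0]
force: [1.1, 0.4, -0.1]
width: 0.0299
finger_force: 0.0
```

```bash
cat >> h.py <<'E'
from scipy.spatial.transform import Rotation as Ro
yaw=np.radians(4.3457);R=np.array([[np.cos(yaw),-np.sin(yaw)],[np.sin(yaw),np.cos(yaw)]]);o=np.array([.56046,.02409])
f=lambda p:(R.T@(np.array(p)[:2]-o)).round(4)
def st(goal=None):
    s=r.get_state();M=Ro.from_quat(s["ee_rot"]).as_matrix()
    print("t",round(s["t"],2),"mach",f(s["tcp_pos"]),"z",s["tcp_pos"][2].round(4),"F mach",(R.T@s["force"][:2]).round(1),s["force"][2].round(1),"w",round(s["width"],4),"yyaw",np.degrees(np.arctan2(M[1,1],M[0,1])).round(2))
    if goal is not None:
        g=np.r_[o+R@goal[:2],goal[2]];print("shift frac",(M.T@(g-s["tcp_pos"])/.5).round(4))
E
python3 -c "
from h import *
st((-.0195,-.175,.2))"
```

```text
t 0.9 mach [-0.1714  0.2185] z 0.2146 F mach [1.1 0.3] -0.1 w 0.0299 yyaw 4.0
shift frac [-0.7851  0.3085  0.0292]
```

Emit:
send_rows --motion '[[[-0.785,0.309,0.0],0,1],[[-0.785,0.309,0.0],0,1],[[-0.785,0.309,0.0],0,1],[[-0.785,0.309,0.0],0,1],[[-0.785,0.309,0.0],0,1],[[-0.785,0.309,0.0],0,1],[[-0.785,0.309,0.0],0,1],[[-0.785,0.309,0.0],0,1]]'

```text
t: 1.7
tcp_pos: [0.5472, -0.1314, 0.2144]
ee_rot: [0.68, 0.733, -0.0, -0.0]
force: [0.8, 0.3, 0.1]
width: 0.0003
finger_force: 0.0
```

Emit:
send_rows --motion '[[[0,0,0],0,1],[[0,0,0],0,1],[[0,0,0],0,1]]'

```text
t: 2.0
tcp_pos: [0.546, -0.1284, 0.2141]
ee_rot: [0.68, 0.733, -0.0, -0.001]
force: [0.0, -0.1, -0.0]
width: 0.0004
finger_force: 0.0
```

```bash
python3 -c "
from h import *
st((-.0195,-.175,.088))"
```

```text
t 2.0 mach [-0.0259 -0.151 ] z 0.2141 F mach [ 0.  -0.1] -0.0 w 0.0004 yyaw 4.33
shift frac [-0.0482  0.0132  0.2522]
```

Emit:
send_rows --motion '[[[-0.048,0.013,0.0],0,1],[[-0.048,0.013,0.0],0,1],[[-0.048,0.013,0.1],0,1],[[-0.048,0.013,0.2],0,1],[[-0.048,0.013,0.252],0,1],[[-0.048,0.013,0.252],0,1],[[-0.048,0.013,0.252],0,1],[[-0.048,0.013,0.252],0,1]]'

```text
t: 2.8
tcp_pos: [0.5565, -0.1524, 0.0906]
ee_rot: [0.68, 0.733, 0.001, 0.001]
force: [0.3, -0.6, -0.4]
width: 0.0
finger_force: 0.0
```

Run:
```python
from h import *
st((-.0195,-.155,.088))
im=r.grab_frame("scene")[:,:,::-1];cv2.imwrite("pics/s1.png",cv2.resize(im[130:270,110:330],None,fx=3.6,fy=3.6,interpolation=cv2.INTER_CUBIC))
```

```text
t 2.8 mach [-0.0173 -0.1757] z 0.0906 F mach [ 0.2 -0.6] -0.4 w 0.0 yyaw 4.36
shift frac [ 0.0414 -0.0043  0.0052]
```

View pics/s1.png

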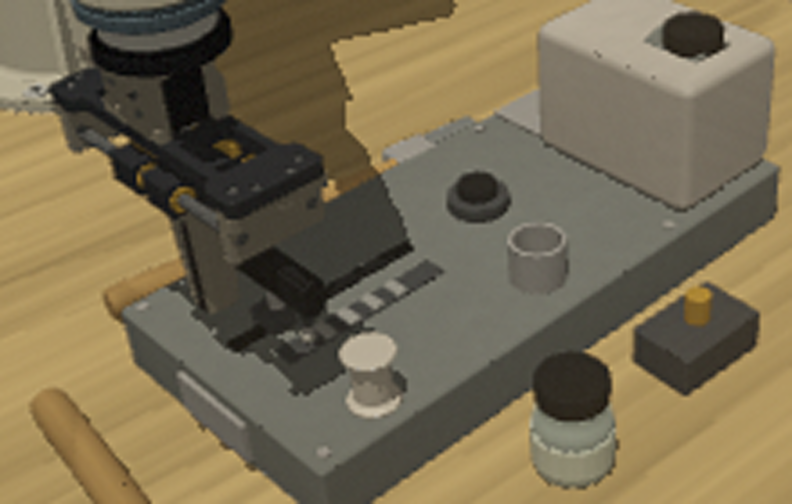

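The fingers are behind the bar, the button and spool are clear, and nothing has been touched. I'll creep forward now.

Emit:
send_rows --motion '[[[0.01,-0.002,0.004],0,1],[[0.02,-0.004,0.004],0,1],[[0.03,-0.004,0.004],0,1],[[0.036,-0.004,0.004],0,1],[[0.04,-0.004,0.004],0,1],[[0.04,-0.004,0.004],0,1]]'

```text
t: 3.45
tcp_pos: [0.5517, -0.1326, 0.0866]
ee_rot: [0.68, 0.733, 0.0, 0.0]
force: [0.2, -0.3, -0.1]
width: 0.0002
finger_force: 0.0
```

Emit:
send_rows --motion '[[[0.003,0,0],0,1],[[0.006,0,0],0,1],[[0.006,0,0],0,1]]'

```text
t: 3.75
tcp_pos: [0.5514, -0.1298, 0.0865]
ee_rot: [0.68, 0.733, -0.0, -0.0]
force: [0.0, 0.4, -0.6]
width: 0.0005
finger_force: 0.0
```

Emit:
send_rows --motion '[[[0.003,0,0],0,1],[[0.006,0,0],0,1],[[0.006,0,0],0,1]]'

```text
t: 4.05
tcp_pos: [0.5512, -0.1269, 0.0866]
ee_rot: [0.68, 0.733, 0.0, 0.0]
force: [0.0, 0.5, -0.4]
width: 0.0006
finger_force: 0.1
```

```bash
python3 -c "
from h import *
st()"
```

```text
t 4.05 mach [-0.0207 -0.1498] z 0.0866 F mach [0.1 0.5] -0.4 w 0.0006 yyaw 4.32
```

Emit:
send_rows --motion '[[[0.003,0,0],0,1],[[0.006,0,0],0,1],[[0.006,0,0],0,1]]'

```text
t: 4.35
tcp_pos: [0.551, -0.1237, 0.0866]
ee_rot: [0.68, 0.733, 0.0, -0.0]
force: [0.2, 0.4, -0.1]
width: 0.0006
finger_force: 0.0
```

Emit:
send_rows --motion '[[[0.002,0,0],0,1],[[0.004,0,0],0,1],[[0.004,0,0],0,1]]'

```text
t: 4.65
tcp_pos: [0.5509, -0.1223, 0.0866]
ee_rot: [0.68, 0.733, -0.0, 0.0]
force: [0.4, -4.5, -1.2]
width: 0.0003
finger_force: 2.2
```

Emit:
send_rows --motion '[[[0.002,0,0],0,1],[[0.004,0,0],0,1],[[0.004,0,0],0,1]]'

```text
t: 4.95
tcp_pos: [0.5509, -0.1217, 0.0867]
ee_rot: [0.68, 0.734, -0.001, 0.001]
force: [-0.2, -11.7, -2.1]
width: 0.0
finger_force: 6.2
```

Emit:
send_rows --motion '[[[0.002,0,0],0,1],[[0.004,0,0],0,1],[[0.004,0,0],0,1]]'

```text
t: 5.25
tcp_pos: [0.5506, -0.1186, 0.0866]
ee_rot: [0.68, 0.733, -0.0, 0.0]
force: [1.3, -5.2, -0.7]
width: -0.0
finger_force: 2.4
```

```bash
cat >> h.py <<'E'
def bar(name):
    im=r.grab_frame("top")[:,:,::-1];c=im[130:260,200:350]
    cv2.imwrite("pics/"+name+".png",cv2.resize(c,None,fx=5,fy=4.6,interpolation=cv2.INTER_CUBIC))
    cv2.imwrite("pics/"+name+"_raw.png",im)
E
python3 -c "
from h import *
st();bar('b1')"
```

```text
t 5.25 mach [-0.0207 -0.1415] z 0.0866 F mach [ 0.9 -5.2] -0.7 w -0.0 yyaw 4.31
```

View pics/b1.png

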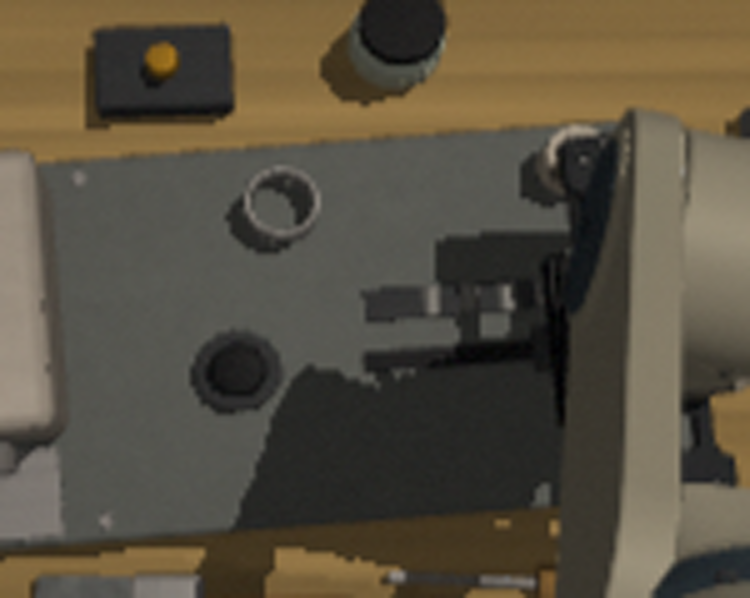

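The die, button and spool are undisturbed and the bar has moved a little ahead. The force peak near machine y -0.144 fits the first crest. I'll carry on slowly.

Emit:
send_rows --motion '[[[0.002,0,0],0,1],[[0.002,0,0],0,1]]'

```text
t: 5.5
tcp_pos: [0.5504, -0.1167, 0.0866]
ee_rot: [0.68, 0.733, 0.0, -0.0]
force: [0.1, -1.8, 0.6]
width: 0.0005
finger_force: 0.8
```

Emit:
send_rows --motion '[[[0.002,0,0],0,1],[[0.002,0,0],0,1]]'

```text
t: 5.7
tcp_pos: [0.5503, -0.1155, 0.0866]
ee_rot: [0.68, 0.733, 0.0, -0.0]
force: [-0.4, 0.1, 0.5]
width: 0.0004
finger_force: 0.2
```

Emit:
send_rows --motion '[[[0.002,0,0],0,1],[[0.002,0,0],0,1]]'

```text
t: 5.9
tcp_pos: [0.5502, -0.1146, 0.0865]
ee_rot: [0.68, 0.733, 0.0, -0.0]
force: [0.1, -0.6, 0.1]
width: 0.0005
finger_force: 0.0
```

Emit:
send_rows --motion '[[[0.002,0,0],0,1],[[0.002,0,0],0,1]]'

```text
t: 6.1
tcp_pos: [0.5502, -0.1137, 0.0866]
ee_rot: [0.68, 0.733, 0.0, -0.0]
force: [-0.0, 0.2, -0.0]
width: 0.0005
finger_force: 0.0
```

Emit:
send_rows --motion '[[[0.002,0,0],0,1],[[0.002,0,0],0,1]]'

```text
t: 6.3
tcp_pos: [0.5501, -0.1129, 0.0866]
ee_rot: [0.68, 0.733, 0.0, -0.0]
force: [-0.6, 0.4, 0.5]
width: 0.0007
finger_force: 0.0
```

Emit:
send_rows --motion '[[[0.002,0,0],0,1],[[0.002,0,0],0,1]]'

```text
t: 6.5
tcp_pos: [0.5501, -0.1119, 0.0866]
ee_rot: [0.68, 0.733, -0.0, -0.0]
force: [-0.0, 0.4, 0.1]
width: 0.0001
finger_force: 0.0
```

First snap felt at world y of about -0.1175. I expect the next two at about -0.0975 and -0.0775.

Emit:
send_rows --motion '[[[0.003,0,0],0,1],[[0.006,0,0],0,1],[[0.006,0,0],0,1]]'

```text
t: 6.8
tcp_pos: [0.5498, -0.1088, 0.0866]
ee_rot: [0.68, 0.733, -0.0, -0.0]
force: [-0.6, 0.7, 0.1]
width: 0.0005
finger_force: 0.0
```

Emit:
send_rows --motion '[[[0.003,0,0],0,1],[[0.006,0,0],0,1],[[0.006,0,0],0,1]]'

```text
t: 7.1
tcp_pos: [0.5496, -0.1059, 0.0866]
ee_rot: [0.68, 0.733, 0.0, 0.0]
force: [0.1, 0.4, -0.6]
width: 0.0006
finger_force: 0.0
```

Emit:
send_rows --motion '[[[0.002,0,0],0,1],[[0.004,0,0],0,1],[[0.004,0,0],0,1]]'

```text
t: 7.4
tcp_pos: [0.5495, -0.1039, 0.0866]
ee_rot: [0.68, 0.733, 0.0, -0.0]
force: [-0.2, 0.4, -0.4]
width: 0.0005
finger_force: 0.2
```

Emit:
send_rows --motion '[[[0.002,0,0],0,1],[[0.004,0,0],0,1],[[0.004,0,0],0,1]]'

```text
t: 7.7
tcp_pos: [0.5494, -0.1023, 0.0866]
ee_rot: [0.68, 0.733, -0.0, 0.0]
force: [0.3, -4.3, 0.1]
width: 0.0002
finger_force: 2.2
```

Emit:
send_rows --motion '[[[0.002,0,0],0,1],[[0.004,0,0],0,1],[[0.004,0,0],0,1]]'

```text
t: 8.0
tcp_pos: [0.5494, -0.1017, 0.0867]
ee_rot: [0.68, 0.734, -0.001, 0.001]
force: [-0.2, -11.9, -1.8]
width: 0.0005
finger_force: 6.2
```

Emit:
send_rows --motion '[[[0.002,0,0],0,1],[[0.002,0,0],0,1]]'

```text
t: 8.2
tcp_pos: [0.5492, -0.1002, 0.0866]
ee_rot: [0.68, 0.733, -0.001, 0.001]
force: [-0.2, -8.0, -1.3]
width: 0.0005
finger_force: 3.9
```

Emit:
send_rows --motion '[[[0.002,0,0],0,1],[[0.002,0,0],0,1]]'

```text
t: 8.4
tcp_pos: [0.5491, -0.0986, 0.0866]
ee_rot: [0.68, 0.733, -0.0, 0.0]
force: [0.5, -5.6, -0.0]
width: 0.0002
finger_force: 2.4
```

The pattern repeats at exactly 20 mm pitch. Next is the second snap, then on to the third ridge.

Emit:
send_rows --motion '[[[0.002,0,0],0,1],[[0.002,0,0],0,1]]'

```text
t: 8.6
tcp_pos: [0.549, -0.0969, 0.0866]
ee_rot: [0.68, 0.733, 0.0, -0.0]
force: [-0.4, -2.3, -0.1]
width: 0.0002
finger_force: 0.9
```

Emit:
send_rows --motion '[[[0.002,0,0],0,1],[[0.002,0,0],0,1]]'

```text
t: 8.8
tcp_pos: [0.5488, -0.0956, 0.0866]
ee_rot: [0.68, 0.733, 0.0, -0.0]
force: [-0.1, -0.6, -0.5]
width: 0.0002
finger_force: 0.2
```

Emit:
send_rows --motion '[[[0.003,0,0],0,1],[[0.006,0,0],0,1],[[0.006,0,0],0,1]]'

```text
t: 9.1
tcp_pos: [0.5486, -0.0926, 0.0866]
ee_rot: [0.68, 0.733, 0.0, -0.0]
force: [0.5, 0.1, 0.5]
width: 0.0002
finger_force: 0.0
```

Emit:
send_rows --motion '[[[0.003,0,0],0,1],[[0.006,0,0],0,1],[[0.006,0,0],0,1]]'

```text
t: 9.4
tcp_pos: [0.5483, -0.0898, 0.0866]
ee_rot: [0.68, 0.733, -0.0, -0.0]
force: [-1.1, -0.1, -0.8]
width: 0.0004
finger_force: 0.0
```

Emit:
send_rows --motion '[[[0.003,0,0],0,1],[[0.006,0,0],0,1],[[0.006,0,0],0,1]]'

```text
t: 9.7
tcp_pos: [0.5482, -0.0869, 0.0866]
ee_rot: [0.68, 0.733, -0.0, 0.0]
force: [0.1, 0.2, -0.2]
width: 0.0007
finger_force: 0.0
```

Emit:
send_rows --motion '[[[0.002,0,0],0,1],[[0.004,0,0],0,1],[[0.004,0,0],0,1]]'

```text
t: 10.0
tcp_pos: [0.548, -0.085, 0.0866]
ee_rot: [0.68, 0.733, 0.0, -0.0]
force: [-0.8, -0.1, -0.2]
width: 0.0004
finger_force: 0.2
```

Emit:
send_rows --motion '[[[0.002,0,0],0,1],[[0.002,0,0],0,1]]'

```text
t: 10.2
tcp_pos: [0.548, -0.084, 0.0866]
ee_rot: [0.68, 0.733, 0.0, -0.0]
force: [0.4, -0.1, 0.6]
width: 0.0003
finger_force: 0.2
```

Emit:
send_rows --motion '[[[0.002,0,0],0,1],[[0.004,0,0],0,1],[[0.004,0,0],0,1]]'

```text
t: 10.5
tcp_pos: [0.5479, -0.0824, 0.0866]
ee_rot: [0.68, 0.733, -0.0, 0.0]
force: [0.6, -3.1, 0.1]
width: 0.0003
finger_force: 2.1
```

Emit:
send_rows --motion '[[[0.002,0,0],0,1],[[0.004,0,0],0,1],[[0.004,0,0],0,1]]'

```text
t: 10.8
tcp_pos: [0.5479, -0.0817, 0.0867]
ee_rot: [0.68, 0.734, -0.001, 0.001]
force: [-0.0, -12.5, -1.3]
width: 0.0005
finger_force: 6.2
```

Emit:
send_rows --motion '[[[0.002,0,0],0,1],[[0.002,0,0],0,1]]'

```text
t: 11.0
tcp_pos: [0.5477, -0.0802, 0.0866]
ee_rot: [0.68, 0.733, -0.0, 0.001]
force: [-0.1, -6.6, 0.0]
width: 0.0002
finger_force: 3.3
```

Emit:
send_rows --motion '[[[0.002,0,0],0,1],[[0.002,0,0],0,1]]'

```text
t: 11.2
tcp_pos: [0.5476, -0.0784, 0.0866]
ee_rot: [0.68, 0.733, -0.0, 0.0]
force: [-0.2, -3.6, 0.1]
width: 0.0006
finger_force: 1.8
```

Emit:
send_rows --motion '[[[0.002,0,0],0,1],[[0.002,0,0],0,1]]'

```text
t: 11.4
tcp_pos: [0.5474, -0.0768, 0.0866]
ee_rot: [0.68, 0.733, 0.0, -0.0]
force: [-0.4, -1.8, 0.4]
width: 0.0004
finger_force: 0.8
```

Emit:
send_rows --motion '[[[0.002,0,0],0,1],[[0.002,0,0],0,1]]'

```text
t: 11.6
tcp_pos: [0.5473, -0.0756, 0.0866]
ee_rot: [0.68, 0.733, 0.0, -0.0]
force: [1.2, -0.2, -0.8]
width: 0.0006
finger_force: 0.1
```

Emit:
send_rows --motion '[[[0.002,0,0],0,1],[[0.002,0,0],0,1],[[0.002,0,0],0,1]]'

```text
t: 11.9
tcp_pos: [0.5472, -0.0748, 0.0865]
ee_rot: [0.68, 0.733, 0.0, -0.0]
force: [-0.4, 0.7, -0.8]
width: 0.0011
finger_force: 0.0
```

The third snap is felt and the force is back to zero. I'll back off and lift, then look.

Emit:
send_rows --motion '[[[-0.02,0,0],0,1],[[-0.05,0,0],0,1],[[-0.05,0,-0.08],0,1],[[-0.05,0,-0.16],0,1],[[-0.05,0,-0.24],0,1],[[-0.05,0,-0.24],0,1],[[-0.3,0,-0.24],0,1],[[-0.3,0,-0.24],0,1]]'

```text
t: 12.7
tcp_pos: [0.5567, -0.201, 0.2067]
ee_rot: [0.679, 0.734, 0.0, 0.0]
force: [0.2, 0.6, 0.7]
width: 0.0002
finger_force: 0.0
```

```bash
python3 -c "
from h import *
st((-.02,.045,.2));bar('b2')"
```

```text
t 12.7 mach [-0.0208 -0.2242] z 0.2067 F mach [0.2 0.6] 0.7 w 0.0002 yyaw 4.46
shift frac [0.5383 0.0026 0.0132]
```

View pics/b2.png

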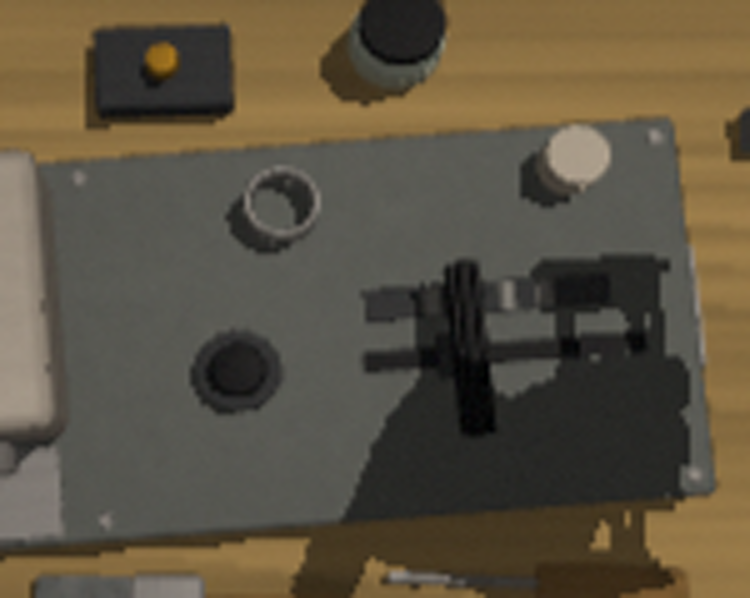

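The bar centre is now at crop (470,348), about 61 mm further along, so the lever is in the third notch. The spool, die and button are unmoved. Now I'll go over the button.

Emit:
send_rows --motion '[[[0.1,0.006,0],0,1],[[0.2,0.006,0],0,1],[[0.3,0.006,0],0,1],[[0.4,0.006,0],0,1],[[0.5,0.006,0],0,1],[[0.536,0.006,0],0,1],[[0.536,0.006,0],0,1],[[0.536,0.006,0],0,1]]'

```text
t: 13.55
tcp_pos: [0.5395, 0.067, 0.2061]
ee_rot: [0.68, 0.733, -0.0, -0.0]
force: [0.6, -0.8, -0.2]
width: 0.0006
finger_force: 0.0
```

```bash
python3 -c "
from h import *
st((-.018,.044,.09))"
```

```text
t 13.55 mach [-0.0177  0.0444] z 0.2061 F mach [ 0.6 -0.9] -0.2 w 0.0006 yyaw 4.35
shift frac [-0.0006 -0.0005  0.2321]
```

Emit:
send_rows --motion '[[[0,0,0.06],0,1],[[0,0,0.12],0,1],[[0,0,0.18],0,1],[[0,0,0.22],0,1],[[0,0,0.232],0,1],[[0,0,0.232],0,1],[[0,0,0.232],0,1]]'

```text
t: 14.25
tcp_pos: [0.5403, 0.067, 0.0914]
ee_rot: [0.68, 0.733, 0.0, 0.0]
force: [0.2, -0.5, -0.3]
width: 0.0004
finger_force: 0.0
```

Emit:
send_rows --motion '[[[0,0,0.004],0,1],[[0,0,0.008],0,1],[[0,0,0.012],0,1],[[0,0,0.012],0,1]]'

```text
t: 14.65
tcp_pos: [0.5394, 0.0678, 0.0846]
ee_rot: [0.68, 0.733, -0.0, 0.0]
force: [0.6, -0.2, -0.3]
width: 0.0002
finger_force: 0.0
```

Emit:
send_rows --motion '[[[0,0,0.004],0,1],[[0,0,0.008],0,1],[[0,0,0.008],0,1]]'

```text
t: 14.95
tcp_pos: [0.5393, 0.0677, 0.0803]
ee_rot: [0.68, 0.733, -0.0, -0.0]
force: [-1.0, -0.1, -0.3]
width: 0.0006
finger_force: 0.0
```

Emit:
send_rows --motion '[[[0,0,0.004],0,1],[[0,0,0.004],0,1]]'

```text
t: 15.15
tcp_pos: [0.5394, 0.0677, 0.0783]
ee_rot: [0.68, 0.733, -0.0, -0.0]
force: [-0.4, 0.1, -0.5]
width: 0.0006
finger_force: 0.0
```

Emit:
send_rows --motion '[[[0,0,0.004],0,1],[[0,0,0.004],0,1]]'

```text
t: 15.35
tcp_pos: [0.5394, 0.0677, 0.0763]
ee_rot: [0.68, 0.733, -0.0, -0.0]
force: [-0.4, 0.6, 0.4]
width: 0.0005
finger_force: 0.0
```

Emit:
send_rows --motion '[[[0,0,0.004],0,1],[[0,0,0.004],0,1]]'

```text
t: 15.55
tcp_pos: [0.5394, 0.0677, 0.0744]
ee_rot: [0.68, 0.733, -0.0, -0.0]
force: [-0.7, -0.7, 0.3]
width: 0.0004
finger_force: 0.0
```

Emit:
send_rows --motion '[[[0,0,0.004],0,1],[[0,0,0.004],0,1]]'

```text
t: 15.75
tcp_pos: [0.5396, 0.0677, 0.0725]
ee_rot: [0.68, 0.733, 0.0, 0.0]
force: [0.6, 0.7, -0.7]
width: 0.0004
finger_force: 0.0
```

Emit:
send_rows --motion '[[[0,0,0.004],0,1],[[0,0,0.004],0,1]]'

```text
t: 15.95
tcp_pos: [0.5396, 0.0678, 0.0705]
ee_rot: [0.68, 0.733, 0.0, 0.0]
force: [-0.5, -0.4, 1.9]
width: 0.0001
finger_force: 1.2
```

Emit:
send_rows --motion '[[[0,0,0.004],0,1],[[0,0,0.004],0,1]]'

```text
t: 16.15
tcp_pos: [0.5396, 0.0677, 0.0686]
ee_rot: [0.68, 0.733, 0.0, 0.0]
force: [-0.7, 0.5, 3.1]
width: 0.0003
finger_force: 1.8
```

Emit:
send_rows --motion '[[[0,0,0.004],0,1],[[0,0,0.004],0,1]]'

```text
t: 16.35
tcp_pos: [0.5397, 0.0678, 0.0666]
ee_rot: [0.68, 0.733, 0.0, 0.0]
force: [-0.3, -0.6, 4.9]
width: 0.0004
finger_force: 2.3
```

Contact came at about z 0.072, so full travel should be near 0.066. I'll press on to the hard stop.

Emit:
send_rows --motion '[[[0,0,0.002],0,1],[[0,0,0.002],0,1],[[0,0,0.002],0,1]]'

```text
t: 16.65
tcp_pos: [0.5397, 0.0678, 0.0663]
ee_rot: [0.68, 0.733, 0.0, 0.0]
force: [-2.8, 0.0, 11.8]
width: 0.0003
finger_force: 6.0
```

Emit:
send_rows --motion '[[[0,0,0.002],0,1],[[0,0,0.002],0,1],[[0,0,0.002],0,1]]'

```text
t: 16.95
tcp_pos: [0.5398, 0.0678, 0.0661]
ee_rot: [0.68, 0.733, 0.0, 0.0]
force: [-5.9, -0.4, 22.8]
width: 0.0003
finger_force: 11.1
```

Hard stop reached: 6 mm of travel, with the force jumping past 20 N. Releasing.

Emit:
send_rows --motion '[[[0,0,-0.01],0,1],[[0,0,-0.03],0,1],[[0,0,-0.1],0,1],[[0,0,-0.2],0,1],[[0,0,-0.26],0,1],[[0,0,-0.26],0,1],[[0,0,-0.26],0,1],[[0,0,-0.26],0,1]]'

```text
t: 17.75
tcp_pos: [0.5385, 0.0676, 0.1933]
ee_rot: [0.68, 0.733, -0.001, -0.001]
force: [0.7, 0.5, 0.2]
width: 0.0002
finger_force: 0.0
```

Run:
```python
from h import *
st()
im=r.grab_frame("scene")[:,:,::-1];cv2.imwrite("pics/s2.png",cv2.resize(im[100:300,110:340],None,fx=3,fy=3,interpolation=cv2.INTER_CUBIC))
```

```text
t 17.75 mach [-0.0186  0.0451] z 0.1933 F mach [0.7 0.5] 0.2 w 0.0002 yyaw 4.31
```

View pics/s2.png

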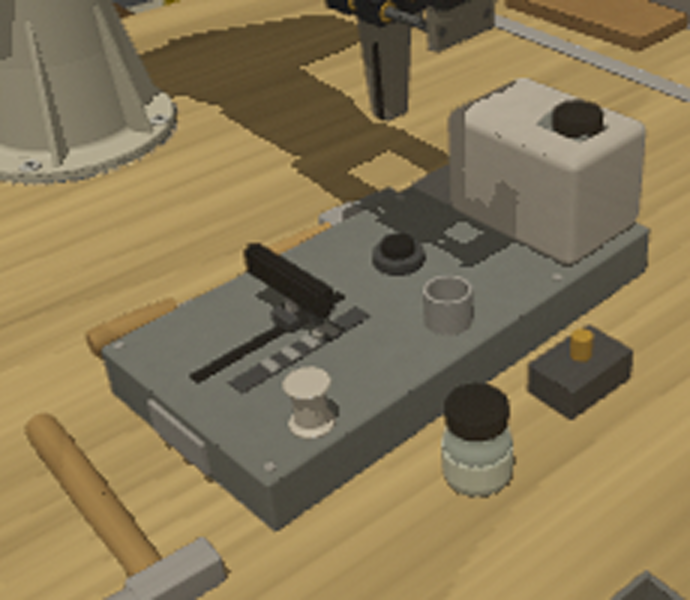

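The lever is at (290,280) in its notch past three ridge marks, the button is up at (398,250), everything else is in place, and the gripper is clear.

```bash
python3 -c "
from station import r
print(r.job_done())"
```

```text
the job is handed in; nothing more can be done
None
```

The job is handed in: the lever rests in the third click stop without having passed it, the lock button was pressed to its hard stop and came back up, and no bystander was seen to move in the pictures, with the arm clear at about 18 s; no verdict was returned.

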